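Re-aim the pump lever on its dial

ROBOT

A 6-joint arm with a two-finger parallel gripper is mounted at the origin on the work surface. World frame = base frame: x ahead of the robot, y to its left, z up, the work surface at z = 0. Lengths are in mm, angles in rad, forces in N, time in s.
With the tool pointing down it reaches from about 275 to 1000 mm from the base axis. Payload 8.4 kg.
Tool frame: the origin (TCP) lies between the finger pads; the fingertips stand 22 mm ahead of it and the grasp point (between the pads) lies 3 mm ahead of it; z points along the fingers, y is the line along which they close (so a half turn about z gives the same grasp; the last joint's range is limited). The gripper opens to 85 mm and grips with 20 to 120 N. Pads are 22 mm wide; open, the fingers measure 114 mm over their backs; the gripper's body (76 mm by 85 mm) begins 54 mm behind the grasp point. The pads swing forward as they close: fully open they stand 13 mm farther back than shut.
Start: joints at [1.328, 0.353, 1.633, -0, 1.155, -0.002], TCP at [149.048, 606.97, 253.281] pointing down, gripper open.
Joint ranges: [-2.63, 2.63], [-0.92, 2.1], [0.06, 2.66], [-1.3, 4.44], [0, 2.69], [-3.02, 3.02]. Speed limits (rad/s): [2.22, 2.22, 2.79, 3.14, 3.14, 3.14].

INTERFACE

Orientations are given as [roll, pitch, yaw] about the fixed x, y, z axes, in that order (R = Rz(yaw) Ry(pitch) Rx(roll)).
In Python, from rig import r, grab_frame gives the robot as it stands.
- The arm moves only by the shell command python3 -m inch 'ROWS' [FORCE]. ROWS is JSON, a list of rows, each a list of 7 numbers: the turn, a rotation vector about the tool's x, y, z as a fraction of full scale, then the shift along the tool's x, y, z as a fraction of full scale, then the closure, from 0 (fully open) to 1 (shut). In form: [[rx, ry, rz, dx, dy, dz, fingers], ...]. A call has 1 to 8 rows; each row shifts and turns the commanded pose from where the row before left it, along the tool's axes as they then stand; what a row does not reach is not made up. Full scale, the value 1, is 2.5 cm for a shift and pi rad for a turn. A row lasts 1/12 s, in which the tool goes at most 41.7 mm and 7.16 degrees, less where a joint would pass 70% of its speed; a pose out of reach is approached as far as the arm can. A call with a number of a shift or a turn outside -1 to 1 is refused whole. A call with a gripper value outside its range is refused whole. The fingers move at their own pace and stop on an object; FORCE is the grip in N (left out, the last holds). Time passes only in rows, so rows that do not move let the fingers close. It gives the time, the measured TCP pose, the force, the opening and the grip force at its end, in the units of the state.
- r.sense(): the state, without advancing time (a new reading comes with each control period).
- grab_frame(name): name is "scene" or "top"; returns a dict with "pixels" (384x512x3 uint8, red, green, blue), "z_map" (384x512 float32, mm along the optical axis (not along the pixel's ray), 0 where there is no reading), "vertical_fov" (degrees; the focal length in pixels is half the picture's height over the tangent of half this angle, whatever the lens; pixels are square), "cx", "cy" (the principal point, pixels), "dist" ([k1, k2, p1, p2, k3] as OpenCV has them; the pictures are not rectified), "cam_to_world" (4x4, takes a point from camera to world coordinates). Camera axes: x right, y down, z forward; pixel columns grow to the right and rows downward; lengths in mm; the calibration is good to about 2 mm. A picture is of the moment at which its call begins.
- r.sign_off(): hands the job in; it is judged then, once.
The state is a dict: "clock": time; "qpos": joint angles; "qvel": joint speeds; "joint_efforts": joint torques, N m; "eef_pos": TCP position; "tcp_rot": TCP orientation; "contact_force": force on the tool from outside, world axes, zero at the start; "wrist_torque": the same for the moment, N m; "opening": opening from 0.0 (shut) to 1.0 (fully open); "grasp_force": force on a finger pad.
Only numpy, scipy, OpenCV 4.12 (cv2) and the standard library are available. Lean on these libraries where they do the work, as an engineer would, in place of code of your own. Each camera call takes 0.05 s, during which the arm holds its last target. There are 200 camera calls.

TASK

Loosen the red clamp knob on top of the hand pump, swing the pump's lever head round until its white pointer points at the red dot on the dial, then screw the knob fully tight again. Do not shift anything else on the slab.

Things in the scene. Friction and masses are not known exactly. Their poses are not given: they have to be found in the camera images.
- pump: steel hand pump bolted to the slab: green foot flange (dia 156 mm), barrel (dia 86 mm), round aluminium dial plate (dia 220 mm, top face 100 mm above the slab), fixed outlet pipe below the dial along the body's +x. Origin: centre of its underside, on the vertical pivot axis (z up) shared by dial, lever head and knob.
- lever_head (a joint): angle of the lever head in rad, counter-clockwise from above positive, -1.25 to 1.25; 0 = pointer along the pump's +x, lever along its -x. Green turret (dia 88 mm, top 152 mm up), white pointer, and across from it a rigid lever (stroke pinned). With the knob tight the clamp resists about 20 N at the grip; loose it turns stiffly (0.3 N m, 2 N at the grip) and stays where left.
- lever_grip (a point): point on the centreline of the lever's round black grip (24 mm dia, level, spans 118 to 205 mm from the pivot axis, only the slab and low items beneath), 150 mm from the axis, 137 mm above the slab. Its x axis runs along the lever towards the pivot, z up; moves with the head.
- pointer (a point): point in line with the white pointer, 94 mm from the pivot axis (the dots' radius; the pointer's visible tip ends at 78 mm, 108 mm above the slab). Its x axis points outwards along the pointer, directly away from the lever. Moves with the head.
- knob (a joint): angle of the red clamp knob in rad: 0 = fully tight against its stop, grows counter-clockwise from above (loosening) to an end stop at 2.6. Takes 0.1 to 0.6 N m; stays where left. The clamp lets go of the head at about 1.8, so loosening takes roughly 2 rad, usually two bites with a regrasp, and tightening the same clockwise back to 0.
- knob_grip (a point): grip point on the pivot axis, 191 mm above the slab. The knob is a square red block, 36 x 36 mm (sides along this point's x and y axes), from 173 to 205 mm above the slab; grip it across two opposite flats, any quarter turn is alike. Turns with the knob, does not rise. Below it: red hub dia 32 mm, then a steel washer dia 84 mm (top 158 mm up).
- red_mark: the target: red round dot (19 mm dia, flat) painted on the dial plate, its centre 94 mm from the pivot axis, 100 mm above the slab; it may be on either side of the pointer.
- blue_mark: blue round dot of the same size at the same radius on the other side of the dial: not the target.
- bottle: bystander: black plastic lubricant bottle with yellow twist cap, standing, dia 68 mm, 200 mm tall. Origin: centre of its underside.
- mallet: bystander: wooden mallet lying down, 290 mm long, head 110 mm wide and 60 mm tall. Origin on the slab under its handle.
- scoop: bystander: yellow plastic scoop, 200 mm long, 63 mm wide, 35 mm tall, lying. Origin under its neck.
- tin: bystander: tin box with a sliding lid, 150 x 100 mm, 58 mm tall. Origin: centre of its underside.
- wrench: bystander: steel wrench lying flat, about 180 mm long. Origin under its middle.
- can: bystander: blue can, dia 72 mm, 100 mm tall. Origin: centre of its underside.
- mug: bystander: white mug, dia 80 mm, 90 mm tall. Origin: centre of its underside.

How it is judged (in metres and radians):
On the way, in this order (a step that is already met when the one before it is completed fails the run):
1. the clamp knob has been loosened (at least 1 rad) (value of joint knob above 1 rad), for 0.1 s.
2. the pointer has been swung to the red dot (horizontal distance between pointer and red_mark below 0.009 m), for 0.2 s.
At the end, for the whole second after the job is handed in: The pointer's line passes within 9 mm of the centre of the red dot (it still aims into the dot, about 5 degrees), the head is at rest, and the knob is screwed back to within 0.3 rad of fully tight (horizontal distance between pointer and red_mark below 0.009 m and value of joint knob below 0.3 rad and velocity of joint lever_head between -0.03 and 0.03 rad/s); the robot touches nothing.
It fails at once if a bystander is shoved more than 40 mm or the bottle is tipped (distance of any of bottle, mallet, scoop, tin, wrench, can, mug from where it was at the start of the episode above 0.04 m or angle between bottle's own z axis and vertical above 0.5 rad).
It also fails if it takes over 72 s, if anything falls off the work surface, if the arm or the gripper's body presses on something with over 40 N, if the wrist force passes 120 N, or if a joint passes its speed limit or range.

## Working session

There is one attempt and no reset: what is moved stays moved. The work goes in short steps, Python scripts to look and compute and a shell command to move; the robot and the scene stay as the last step left them, time stands still between calls to the robot, and variables do not carry over. Pictures are saved under pics/ and viewed, at most 10 in all, crops included, and the job is handed in when it is done.

```bash
mkdir -p pics; cat > h.py <<'E'
import numpy as np, cv2
from rig import r, grab_frame
def K(f):
    h,w=f["pixels"].shape[:2]; fl=h/2/np.tan(np.radians(f["vertical_fov"])/2)
    return np.array([[fl,0,f["cx"]],[0,fl,f["cy"]],[0,0,1]])
def ray(f,uv):
    p=cv2.undistortPoints(np.array(uv,float).reshape(-1,1,2),K(f),np.array(f["dist"],float)).reshape(-1,2)
    T=np.array(f["cam_to_world"]); d=np.c_[p,np.ones(len(p))]@T[:3,:3].T
    return T[:3,3],d
def plane(f,uv,z):
    o,d=ray(f,uv); return o+d*((z-o[2])/d[:,2])[:,None]
def cloud(f):
    h,w=f["pixels"].shape[:2]; vv,uu=np.mgrid[:h,:w]
    o,d=ray(f,np.c_[uu.ravel(),vv.ravel()]); return (o+d*f["z_map"].reshape(-1,1)).reshape(h,w,3)
def save(f,n): cv2.imwrite(f"pics/{n}.png",f["pixels"][:,:,::-1])
E
python3 - <<'E'
from h import *
for n in("scene","top"):
    f=grab_frame(n); save(f,n+"0"); np.save(n+"0.npy",f,allow_pickle=True)
    print(n,f["vertical_fov"],f["cx"],f["cy"],f["dist"],np.round(f["cam_to_world"],3).tolist())
    p=f["pixels"]; hsv=cv2.cvtColor(p,cv2.COLOR_RGB2HSV); C=cloud(f)
    for c,m in dict(red=((hsv[...,0]<6)|(hsv[...,0]>174))&(hsv[...,1]>140)&(hsv[...,2]>70),
        blue=(abs(hsv[...,0].astype(int)-112)<12)&(hsv[...,1]>120)&(hsv[...,2]>60),
        green=(abs(hsv[...,0].astype(int)-65)<22)&(hsv[...,1]>80)).items():
        k,l,s,ce=cv2.connectedComponentsWithStats(m.astype(np.uint8))
        for i in range(1,k):
            if s[i,4]>15: print(c,s[i].tolist(),ce[i].round(1),np.median(C[l==i],0).round(1))
print(r.sense())
E
```

```text
scene 44.16388858847539 260.5242893626657 186.70511472089186 [-0.13030889  0.          0.          0.          0.        ] [[0.594, 0.472, -0.652, 1365.061], [0.805, -0.346, 0.482, -609.244], [0.002, -0.811, -0.585, 901.391], [0.0, 0.0, 0.0, 1.0]]
red [258, 0, 33, 81, 2108] [273.2  36. ] [-668.7  977.8   67.6]
red [261, 187, 18, 20, 260] [269.8 196.5] [627.4 -36.2 196.8]
red [303, 222, 5, 4, 16] [305.1 223.7] [676.7  46.3 101.6]
blue [219, 30, 36, 33, 921] [238.1  45. ] [-1099.   1016.9  -107.6]
blue [123, 40, 7, 39, 84] [126.1  59.1] [-1204.1   316.9   -63.7]
blue [386, 115, 44, 43, 1246] [408.6 136. ] [529.8 668.3  97.7]
blue [272, 245, 6, 4, 21] [274.6 246.6] [698.3 -72.4 102.4]
blue [145, 299, 34, 37, 786] [163.5 319.5] [ 703.7 -387.5   54.8]
blue [102, 373, 26, 11, 163] [116.3 379.8] [ 793.6 -534.9   76.4]
green [394, 0, 65, 101, 1727] [418.4  23.3] [-631.9 2185.9   27.5]
green [255, 212, 31, 20, 357] [271. 223.] [652.6 -48.9 131.2]
green [242, 250, 49, 20, 431] [265.5 261.5] [660.2 -73.6  12.1]
green [263, 254, 15, 3, 20] [270.2 254.8] [658.  -52.4  29.7]
top 48.36396692333219 
[... 645 characters left out ...]
2.1 147.5]
{'clock': 0.1, 'qpos': array([ 1.32757098e+00,  3.53595107e-01,  1.63403582e+00,  3.67871314e-05,
        1.15522872e+00, -2.40233893e-03]), 'qvel': array([-0.00070124, -0.00185054, -0.00173389,  0.00053379, -0.00023361,
        0.00073528]), 'joint_efforts': array([ 6.32313913e-04, -6.06354761e+01, -3.42820609e+01,  1.20890318e-04,
        3.81524063e-03,  1.61980023e-05]), 'eef_pos': array([148.95925722, 606.58150372, 252.63686392]), 'tcp_rot': array([-3.14032574e+00, -3.66808953e-05,  2.90075475e+00]), 'contact_force': array([-0.07855621, -0.02351839,  0.97926642]), 'wrist_torque': array([-0.01280019,  0.01193021, -0.00423673]), 'grasp_force': 0.0, 'opening': 1.000833529873176}
```

```bash
python3 - <<'E'
import cv2
a=cv2.imread("pics/scene0.png");b=cv2.imread("pics/top0.png")
cv2.imwrite("pics/a.png",cv2.resize(a[150:300,180:380],(800,600),interpolation=cv2.INTER_CUBIC))
cv2.imwrite("pics/b.png",cv2.resize(b[95:245,175:375],(800,600),interpolation=cv2.INTER_CUBIC))
E
```

```text
(no output)
```

View pics/a.png

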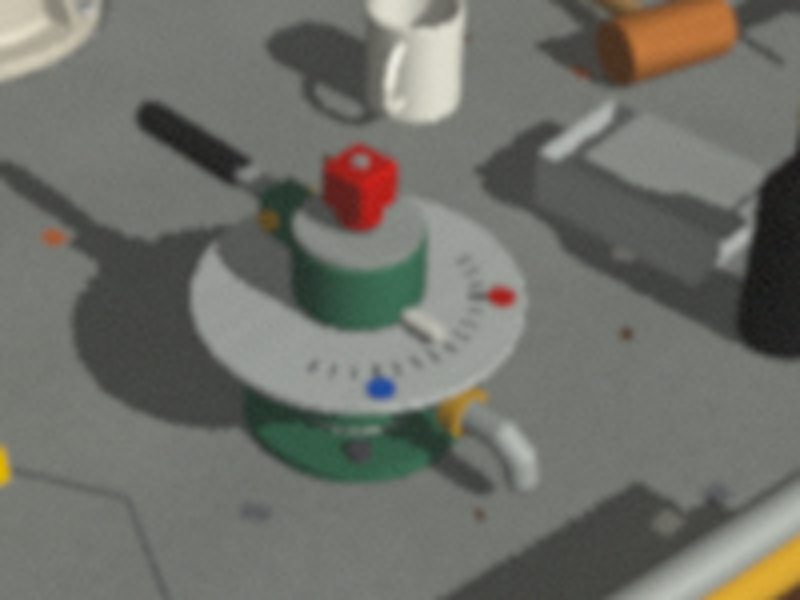

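View pics/b.png

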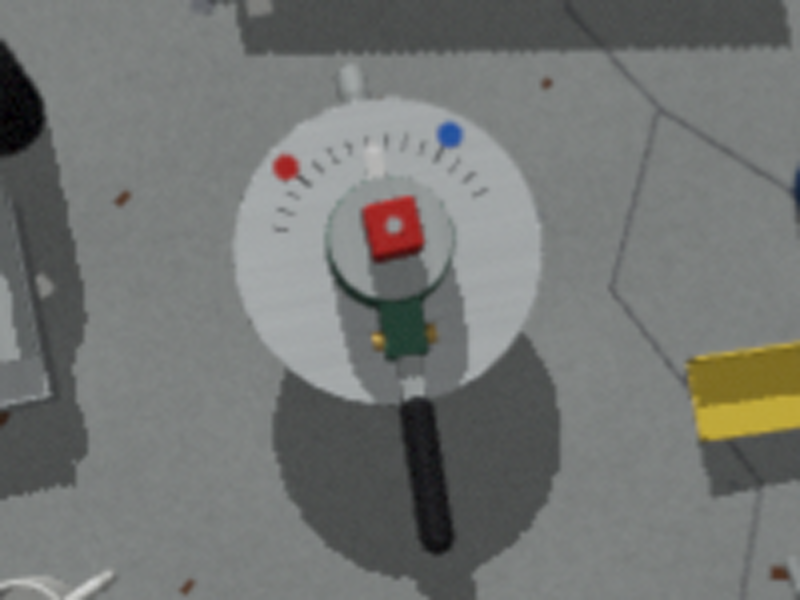

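View pics/top0.png

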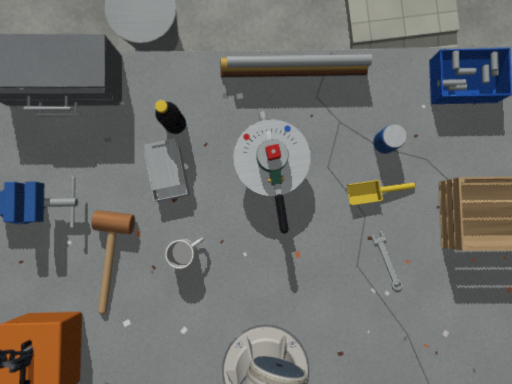

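Crop a: knob top centre is at about (361,160), red dot (502,297), blue dot (380,388). The grip runs (150,115)–(245,172), with the mug and tin beyond it. Crop b: knob top centre (393,226), red dot (286,167), pointer tip (373,145), grip (418,405)–(437,545). The full top view shows the pump clear of its neighbours: the nearest are the mug at (180,253), the scoop at (365,192) and the tin at (165,168).

```bash
python3 - <<'E'
from h import *
S=np.load("scene0.npy",allow_pickle=True).item();T=np.load("top0.npy",allow_pickle=True).item()
fa=lambda x,y:[180+(x+.5)/4-.5,150+(y+.5)/4-.5]; fb=lambda x,y:[175+(x+.5)/4-.5,95+(y+.5)/4-.5]
def tri(a,b):
    o1,d1=ray(S,[a]);o2,d2=ray(T,[b]);d1=d1[0];d2=d2[0]
    t=np.linalg.lstsq(np.c_[d1,-d2],o2-o1,rcond=None)[0]; p,q=o1+t[0]*d1,o2+t[1]*d2
    return ((p+q)/2).round(1),np.linalg.norm(p-q).round(1)
print("knobtop",tri(fa(361,160),fb(393,226)))
print("red",tri([305.1,223.7],[246.1,136.2]),"blue",tri([274.6,246.6],[287,128.3]))
print("grip far end",tri(fa(150,113),fb(437,545)))
red=plane(T,[[246.1,136.2]],100)[0];blue=plane(T,[[287,128.3]],100)[0]
# dial circle: bright grey mask
p=cv2.cvtColor(T["pixels"],cv2.COLOR_RGB2HSV); C=cloud(T)
m=(abs(C[...,2]-101)<6)&(np.hypot(C[...,0]-610,C[...,1]+22)<150)
c=max(cv2.findContours(m.astype(np.uint8),0,1)[0],key=cv2.contourArea)
w=plane(T,cv2.convexHull(c).reshape(-1,2),100)
(cx,cy),rad=cv2.minEnclosingCircle(w[:,:2].astype(np.float32)); print("dial",cx,cy,rad)
kn=plane(T,[fb(393,226)],205)[0];print("knob ray@205",kn.round(1))
corners=plane(T,[fb(*q) for q in((362,208),(412,197),(424,246),(376,260))],205)
print(corners.round(1),corners.mean(0).round(1))
e=np.diff(np.r_[corners,corners[:1]],axis=0);print(np.degrees(np.arctan2(e[:,1],e[:,0])).round(1),np.linalg.norm(e,axis=1).round(1))
dk=(p[...,2]<60)&(abs(C[...,2]-145)<20)&(np.hypot(C[...,0]-450,C[...,1]+40)<90)
v,u=np.nonzero(dk);g=plane(T,np.c_[u,v],145)[:,:2];print(len(g),g.mean(0))
w_,V=np.linalg.eigh(np.cov(g.T));print("gripdir",np.degrees(np.arctan2(V[1,1],V[0,1])))
tip=plane(T,[fb(373,145)],108)[0];print("tip",tip)
for n,ax in(("dial",np.array([cx,cy])),("knob",kn[:2])):
    for l,q in(("red",red),("blue",blue),("tip",tip)):
        d=q[:2]-ax;print(n,l,np.degrees(np.arctan2(d[1],d[0])).round(1),np.hypot(*d).round(1))
    d=ax-g.mean(0);print("grip->axis",np.degrees(np.arctan2(d[1],d[0])))
E
```

```text
knobtop (array([614.9, -24.9, 206.1]), np.float64(0.4))
red (array([676.3,  46.1, 101.3]), np.float64(0.8)) blue (array([697.4, -70.9, 100.8]), np.float64(1.1))
grip far end (array([407.2, -53.7, 137.3]), np.float64(0.4))
dial 615.1066284179688 -24.515247344970703 109.64672088623047
knob ray@205 [615.2 -24.8 205. ]
[[627.3  -4.9 205. ]
 [634.1 -37.5 205. ]
 [601.9 -44.7 205. ]
 [593.2 -13.4 205. ]] [614.1 -25.1 205. ]
[ -78.3 -167.3  105.6   14.1] [33.3 33.  32.5 35.2]
331 [454.91400136 -46.71097148]
gripdir -172.07604953212842
tip [689.55522253 -15.61344963 108.        ]
dial red 49.0 94.0
dial blue -29.1 94.8
dial tip 6.8 75.0
grip->axis 7.888475832763214
knob red 49.2 94.2
knob blue -28.9 94.5
knob tip 7.1 74.9
grip->axis 7.770354916126611
```

```bash
A='[[0,0,0,-0.754,-0.628,0,0],[0,0,0,-0.754,-0.628,0,0],[0,0,0,-0.754,-0.628,0,0],[0,0,0,-0.754,-0.628,0,0],[0,0,0,-0.754,-0.628,0,0],[0,0,0,-0.754,-0.628,0,0],[0,0,0,-0.754,-0.628,0,0],[0,0,0,-0.754,-0.628,0,0]]' ; unset A
python3 -m inch '[[0,0,0,-0.754,-0.628,0,0],[0,0,0,-0.754,-0.628,0,0],[0,0,0,-0.754,-0.628,0,0],[0,0,0,-0.754,-0.628,0,0],[0,0,0,-0.754,-0.628,0,0],[0,0,0,-0.754,-0.628,0,0],[0,0,0,-0.754,-0.628,0,0],[0,0,0,-0.754,-0.628,0,0]]'
```

```text
clock: 0.77
eef_pos: [266.0, 447.8, 253.0]
tcp_rot: [-3.141, -0.0, 2.901]
contact_force: [0.6, 0.6, 0.3]
opening: 0.999
grasp_force: 0.0
```

```bash

python3 -m inch '[[0,0,0,-0.754,-0.628,0,0],[0,0,0,-0.754,-0.628,0,0],[0,0,0,-0.754,-0.628,0,0],[0,0,0,-0.754,-0.628,0,0],[0,0,0,-0.754,-0.628,0,0],[0,0,0,-0.754,-0.628,0,0],[0,0,0,-0.754,-0.628,0,0],[0,0,0,-0.754,-0.628,0,0]]'
python3 -m inch '[[0,0,0,-0.754,-0.628,0,0],[0,0,0,-0.754,-0.628,0,0],[0,0,0,-0.754,-0.628,0,0],[0,0,0,-0.754,-0.628,0,0],[0,0,0,-0.754,-0.628,0,0],[0,0,0,-0.754,-0.628,0,0],[0,0,0,-0.754,-0.628,0,0],[0,0,0,-0.754,-0.628,0,0]]'
python3 -m inch '[[0,0,0,-0.754,-0.628,0,0],[0,0,0,-0.754,-0.628,0,0],[0,0,0,-0.754,-0.628,0,0],[0,0,0,-0.754,-0.628,0,0],[0,0,0,-0.754,-0.628,0,0],[0,0,0,-0.754,-0.628,0,0],[0,0,0,-0.754,-0.628,0,0],[0,0,0,-0.754,-0.628,0,0]]'
python3 -m inch '[[0,0,0.039,0,0,0,0],[0,0,0.039,0,0,0,0],[0,0,0.039,0,0,0,0],[0,0,0.039,0,0,0,0],[0,0,0.039,0,0,0,0],[0,0,0.039,0,0,0,0],[0,0,0.039,0,0,0,0],[0,0,0.039,0,0,0,0]]'
python3 -m inch '[[0,0,0.039,0,0,0,0],[0,0,0.039,0,0,0,0],[0,0,0.039,0,0,0,0],[0,0,0.039,0,0,0,0],[0,0,0.039,0,0,0,0],[0,0,0.039,0,0,0,0],[0,0,0.039,0,0,0,0],[0,0,0.039,0,0,0,0]]'
python3 -m inch '[[0,0,0.039,0,0,0,0],[0,0,0.039,0,0,0,0],[0,0,0.039,0,0,0,0],[0,0,0.039,0,0,0,0],[0,0,0.039,0,0,0,0],[0,0,0.03,0,0,0,0],[0,0,0,0,0,0,0]]'
```

```text
clock: 1.43
eef_pos: [382.4, 289.9, 253.1]
tcp_rot: [-3.141, -0.0, 2.901]
contact_force: [0.6, 0.8, 0.0]
opening: 1.003
grasp_force: 0.0
clock: 2.1
eef_pos: [498.9, 132.0, 253.1]
tcp_rot: [-3.141, -0.0, 2.901]
contact_force: [-0.4, 0.4, 0.2]
opening: 1.001
grasp_force: 0.0
clock: 2.77
eef_pos: [615.4, -25.9, 252.9]
tcp_rot: [-3.141, -0.001, 2.901]
contact_force: [0.2, 0.3, 0.1]
opening: 0.999
grasp_force: 0.0
clock: 3.43
eef_pos: [614.8, -24.8, 252.9]
tcp_rot: [-3.141, -0.0, 1.915]
contact_force: [0.8, 0.4, 0.1]
opening: 0.995
grasp_force: 0.0
clock: 4.1
eef_pos: [614.8, -24.8, 252.9]
tcp_rot: [-3.141, 0.0, 0.934]
contact_force: [0.6, 0.3, -0.6]
opening: 1.001
grasp_force: 0.0
clock: 4.68
eef_pos: [614.8, -24.8, 252.9]
tcp_rot: [-3.141, 0.001, 0.229]
contact_force: [0.1, 0.4, -0.6]
opening: 1.002
grasp_force: 0.0
```

```bash

python3 -m inch '[[0,0,0,0,0,0.5,0],[0,0,0,0,0,0.5,0],[0,0,0,0,0,0.5,0],[0,0,0,0,0,0.5,0],[0,0,0,0,0,0.44,0],[0,0,0,0,0,0,0]]'
python3 -m inch '[[0,0,0,0,0,0,1],[0,0,0,0,0,0,1],[0,0,0,0,0,0,1],[0,0,0,0,0,0,1],[0,0,0,0,0,0,1],[0,0,0,0,0,0,1],[0,0,0,0,0,0,1],[0,0,0,0,0,0,1]]' 60
python3 -c "from rig import r;print(r.sense())"
```

```text
clock: 5.18
eef_pos: [613.3, -24.7, 188.8]
tcp_rot: [-3.14, 0.005, 0.234]
contact_force: [-1.8, -0.4, -0.7]
opening: 0.996
grasp_force: 0.0
clock: 5.85
eef_pos: [615.7, -25.4, 193.4]
tcp_rot: [3.14, -0.002, 0.234]
contact_force: [-0.6, -4.8, 5.7]
opening: 0.417
grasp_force: 60.6
{'clock': 5.85, 'qpos': array([-4.32185293e-02,  3.99447694e-01,  1.70880545e+00, -9.68301312e-04,
        1.03135851e+00,  1.29444451e+00]), 'qvel': array([ 7.95262822e-04,  1.38332922e-04,  2.81641674e-04,  9.97403637e-05,
       -1.48354165e-03,  1.69033070e-04]), 'joint_efforts': array([ 2.89339229e+00, -5.74664426e+01, -2.91913193e+01,  1.22426022e+00,
       -7.75479851e-02,  3.59534053e-02]), 'eef_pos': array([615.71386708, -25.39211275, 193.36693129]), 'tcp_rot': array([ 3.14025197e+00, -1.67868287e-03,  2.33630964e-01]), 'contact_force': array([-0.62935376, -4.8483487 ,  5.68737101]), 'wrist_torque': array([-0.61096222,  0.09949287,  0.00947702]), 'grasp_force': 60.6417453289032, 'opening': 0.4170645823350849}
```

```bash

python3 -m inch '[[0,0,-0.03,0,0,0,1],[0,0,-0.03,0,0,0,1],[0,0,-0.03,0,0,0,1],[0,0,-0.03,0,0,0,1],[0,0,-0.03,0,0,0,1],[0,0,-0.03,0,0,0,1],[0,0,-0.03,0,0,0,1],[0,0,-0.03,0,0,0,1]]'
python3 -c "from rig import r;s=r.sense();print(s['wrist_torque'])"
python3 -m inch '[[0,0,-0.03,0,0,0,1],[0,0,-0.03,0,0,0,1],[0,0,-0.03,0,0,0,1],[0,0,-0.03,0,0,0,1],[0,0,-0.03,0,0,0,1],[0,0,-0.03,0,0,0,1],[0,0,-0.03,0,0,0,1],[0,0,-0.03,0,0,0,1]]'
python3 -c "from rig import r;s=r.sense();print(s['wrist_torque'])"
```

```text
clock: 6.52
eef_pos: [616.1, -26.0, 193.4]
tcp_rot: [3.138, 0.0, 0.992]
contact_force: [2.4, -8.7, 5.1]
opening: 0.416
grasp_force: 60.6
[-1.13328466 -0.07650373 -0.18740459]
clock: 7.18
eef_pos: [616.9, -26.3, 193.4]
tcp_rot: [3.138, 0.003, 1.746]
contact_force: [5.4, -8.2, 1.9]
opening: 0.417
grasp_force: 60.4
[-1.36242917 -0.50006386 -0.27271076]
```

```bash

python3 -m inch '[[0,0,-0.03,0,0,0,1],[0,0,-0.03,0,0,0,1],[0,0,-0.03,0,0,0,1],[0,0,-0.03,0,0,0,1],[0,0,-0.03,0,0,0,1],[0,0,-0.03,0,0,0,1],[0,0,-0.03,0,0,0,1],[0,0,0,0,0,0,1]]'
python3 -c "from rig import r;s=r.sense();print(s['wrist_torque'])"
python3 - <<'E'
from h import *
S=grab_frame("scene");T=grab_frame("top")
cv2.imwrite("pics/c.png",np.hstack([cv2.resize(S["pixels"][150:300,180:380,::-1],(400,300)),cv2.resize(T["pixels"][95:245,175:375,::-1],(400,300))]))
E
```

```text
clock: 7.85
eef_pos: [617.5, -26.0, 193.4]
tcp_rot: [3.139, 0.006, 2.407]
contact_force: [7.5, -7.1, 0.5]
opening: 0.408
grasp_force: 59.9
[-1.18504104 -0.90476144  0.22863305]
```

View pics/c.png

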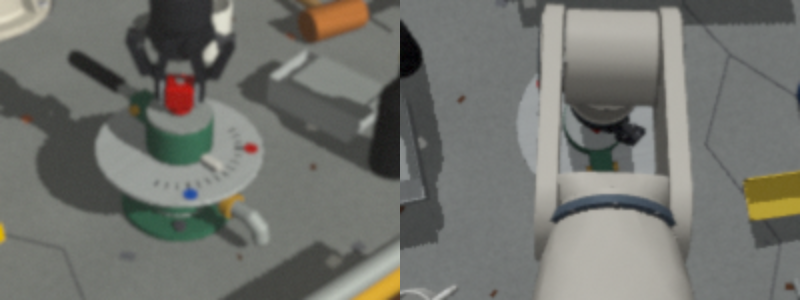

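The left panel of the picture shows the knob (178,95) held and turned between the fingers. The pointer (212,160) still sits between the two dots. Releasing and lifting next.

```bash

python3 -m inch '[[0,0,0,0,0,0,0],[0,0,0,0,0,0,0],[0,0,0,0,0,0,0],[0,0,0,0,0,0,0],[0,0,0,0,0,0,0],[0,0,0,0,0,0,0]]'
python3 -m inch '[[0,0,0,0,0,-0.5,0],[0,0,0,0,0,-0.5,0],[0,0,0,0,0,-0.5,0],[0,0,0,0,0,-0.5,0],[0,0,0,0,0,-0.4,0],[0,0,0,0,0,-0.4,0],[0,0,0,0,0,0,0]]'
python3 -m inch '[[0,0,-0.039,0,0,0,0],[0,0,-0.039,0,0,0,0],[0,0,-0.039,0,0,0,0],[0,0,-0.039,0,0,0,0],[0,0,-0.039,0,0,0,0],[0,0,-0.039,0,0,0,0],[0,0,-0.039,0,0,0,0],[0,0,0,0,0,0,0]]'

```

```text
clock: 8.45
eef_pos: [614.9, -24.6, 192.2]
tcp_rot: [-3.142, -0.0, 2.401]
contact_force: [-0.4, 0.2, -0.3]
opening: 0.999
grasp_force: 0.0
clock: 9.03
eef_pos: [616.2, -24.8, 265.2]
tcp_rot: [3.139, 0.003, 2.401]
contact_force: [0.9, 0.1, -0.0]
opening: 1.001
grasp_force: 0.0
clock: 9.7
eef_pos: [614.8, -24.8, 261.9]
tcp_rot: [3.141, -0.001, -3.019]
contact_force: [0.3, 0.1, -0.2]
opening: 0.999
grasp_force: 0.0
```

```bash

python3 -m inch '[[0,0,0,0.8,-0.01,0,0],[0,0,0,0.8,-0.01,0,0],[0,0,0,0.8,-0.01,0,0],[0,0,0,0.8,-0.01,0,0],[0,0,0,0.8,-0.01,0,0],[0,0,0,0.8,-0.01,0,0],[0,0,0,0.8,-0.01,0,0],[0,0,0,0.8,-0.01,0,0]]'
python3 -m inch '[[0,0,-0.004,0,0,0.6,0],[0,0,0,0,0,0.7,0],[0,0,0,0,0,0.7,0],[0,0,0,0,0,0.7,0],[0,0,0,0,0,0.7,0],[0,0,0,0,0,0.7,0],[0,0,0,0,0,0.78,0],[0,0,0,0,0,0,0]]'
python3 -m inch '[[0,0,0,0,0,0,1],[0,0,0,0,0,0,1],[0,0,0,0,0,0,1],[0,0,0,0,0,0,1],[0,0,0,0,0,0,1],[0,0,0,0,0,0,1],[0,0,0,0,0,0,1],[0,0,0,0,0,0,1]]' 40
```

```text
clock: 10.37
eef_pos: [455.2, -45.6, 262.1]
tcp_rot: [3.142, -0.0, -3.029]
contact_force: [-0.4, -0.2, 0.3]
opening: 1.003
grasp_force: 0.0
clock: 11.03
eef_pos: [454.2, -45.3, 137.5]
tcp_rot: [3.14, -0.005, -3.016]
contact_force: [-1.2, 0.2, -0.2]
opening: 1.001
grasp_force: 0.0
clock: 11.7
eef_pos: [456.9, -45.6, 141.2]
tcp_rot: [-3.141, 0.001, -3.012]
contact_force: [-1.0, -0.2, 5.8]
opening: 0.269
grasp_force: 38.8
```

```bash

python3 -m inch '[[0,0,-0.01444,-0.0066,-0.29,0,1],[0,0,-0.01444,-0.0066,-0.29,0,1],[0,0,-0.01444,-0.0066,-0.29,0,1],[0,0,-0.01444,-0.0066,-0.29,0,1],[0,0,-0.01444,-0.0066,-0.29,0,1],[0,0,-0.01444,-0.0066,-0.29,0,1],[0,0,-0.01444,-0.0066,-0.29,0,1],[0,0,-0.01444,-0.0066,-0.29,0,1]]'
python3 -c "
from h import *
p=r.sense()['eef_pos'][:2]-[615,-24.8];print(np.hypot(*p),np.degrees(np.arctan2(p[1],p[0]))%360)"
```

```text
clock: 12.37
eef_pos: [474.5, -100.9, 141.3]
tcp_rot: [-3.141, 0.001, -2.647]
contact_force: [-1.6, 0.1, 7.7]
opening: 0.267
grasp_force: 39.0
159.8021964291714 208.43565571281204
```

```bash

python3 -m inch '[[0,0,-0.01444,-0.0066,-0.29,0,1],[0,0,-0.01444,-0.0066,-0.29,0,1],[0,0,-0.01444,-0.0066,-0.29,0,1],[0,0,-0.01444,-0.0066,-0.29,0,1],[0,0,-0.01444,-0.0066,-0.29,0,1],[0,0,-0.01444,-0.0066,-0.29,0,1],[0,0,-0.01444,-0.0066,-0.29,0,1],[0,0,-0.01444,-0.0066,-0.29,0,1]]'
python3 -m inch '[[0,0,0,0,0,0,1],[0,0,0,0,0,0,1],[0,0,0,0,0,0,1]]'
python3 - <<'E'
from h import *
p=r.sense()['eef_pos'][:2]-[615,-24.8];print(np.hypot(*p),np.degrees(np.arctan2(p[1],p[0]))%360)
S=grab_frame("scene");T=grab_frame("top")
cv2.imwrite("pics/d.png",np.hstack([cv2.resize(S["pixels"][180:270,210:330,::-1],(400,300)),cv2.resize(T["pixels"][95:245,175:375,::-1],(400,300))]))
E
```

```text
clock: 13.03
eef_pos: [510.4, -146.3, 141.3]
tcp_rot: [-3.141, -0.0, -2.284]
contact_force: [-2.6, -3.5, 5.9]
opening: 0.264
grasp_force: 39.0
clock: 13.28
eef_pos: [510.7, -146.6, 141.3]
tcp_rot: [-3.139, -0.0, -2.286]
contact_force: [-2.1, -4.5, 5.4]
opening: 0.267
grasp_force: 40.0
160.32542201929414 229.41248219687063
```

View pics/d.png

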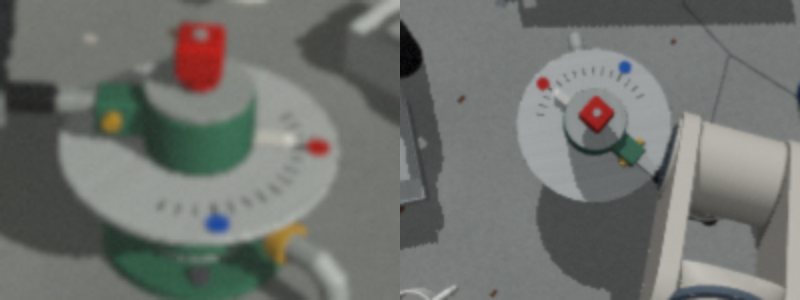

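Both panels show the pointer aimed at the red dot: left panel tip (290,140) and dot (318,147), right panel tip (557,92) and dot (543,84). Releasing, lifting, and measuring the pointer and the knob's angle.

```bash

python3 -m inch '[[0,0,0,0,0,0,0],[0,0,0,0,0,0,0],[0,0,0,0,0,0,0],[0,0,0,0,0,0,0],[0,0,0,0,0,0,0],[0,0,0,0,0,0,0]]'
python3 -m inch '[[0,0,0,0,0,-0.6,0],[0,0,0,0,0,-0.7,0],[0,0,0,0,0,-0.7,0],[0,0,0,0,0,-0.7,0],[0,0,0,0,0,-0.7,0],[0,0,0,0,0,-0.7,0],[0,0,0,0,0,-0.8,0],[0,0,0,0,0,0,0]]'
cat > m.py <<'E'
from h import *
T=grab_frame("top");p=T["pixels"].astype(int);C=cloud(T)
D=np.hypot(C[...,0]-615,C[...,1]+24.8)
m=((p[...,0]>1.8*p[...,1])&(p[...,0]>120)&(D<40))|((C[...,2]>195)&(D<18))
c=max(cv2.findContours(m.astype(np.uint8),0,1)[0],key=cv2.contourArea)
w=plane(T,c.reshape(-1,2),205)[:,:2].astype(np.float32)
print("knob rect",cv2.minAreaRect(w))
w_=p.min(-1)
v,u=np.nonzero((w_>150)&(D<85)&(D>46)&(np.abs(C[...,2]-106)<8)); q=plane(T,np.c_[u,v],108)[:,:2]-[615,-24.8]
a=np.degrees(np.arctan2(q[:,1],q[:,0]));W=w_[v,u]
h,e=np.histogram(a,bins=np.arange(-30,90,6),weights=W);print(h.astype(int).tolist(),e[0])
cv2.imwrite("pics/e.png",cv2.resize(T["pixels"][105:180,225:325,::-1],(800,600),interpolation=cv2.INTER_CUBIC))
E
python3 m.py
```

```text
clock: 13.88
eef_pos: [510.1, -145.4, 140.2]
tcp_rot: [3.141, -0.0, -2.286]
contact_force: [-0.7, -0.5, -0.3]
opening: 0.998
grasp_force: 0.0
clock: 14.55
eef_pos: [511.9, -145.9, 266.5]
tcp_rot: [-3.137, 0.002, -2.286]
contact_force: [1.0, 0.2, 1.7]
opening: 1.003
grasp_force: 0.0
knob rect ((614.7669677734375, -24.913761138916016), (34.885440826416016, 35.03028106689453), 52.032066345214844)
[2341, 2801, 3742, 2499, 2813, 3438, 2492, 3765, 2650, 2831, 3949, 3336, 4418, 3036, 1724, 2824, 3269, 4082, 4078] -30
```

View pics/e.png

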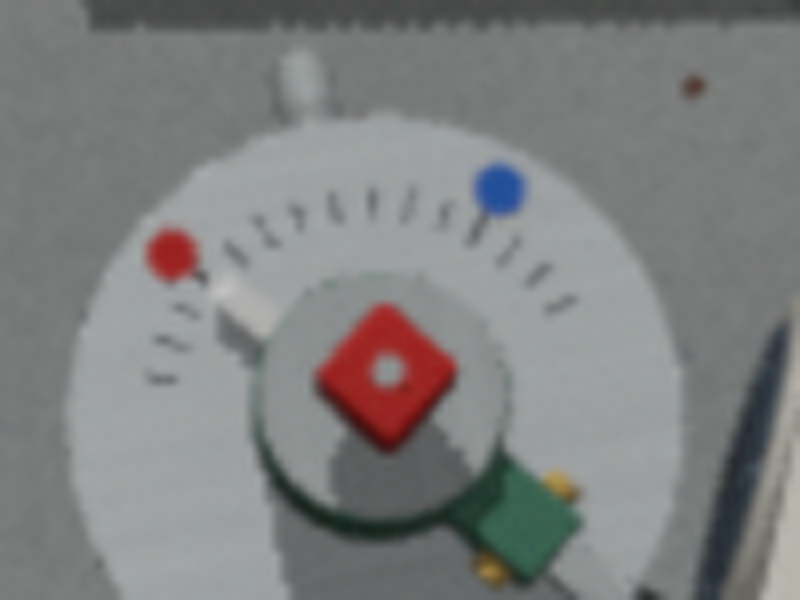

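The knob is square-on at centre (387,373), with corners (386,305), (457,372), (388,450) and (317,378). The pointer runs from (268,325) to its tip (222,287), towards the red dot at (172,254).

```bash
python3 - <<'E'
from h import *
T=np.load("top0.npy",allow_pickle=True).item()
f=lambda x,y:[225+(x+.5)/8-.5,105+(y+.5)/8-.5]
for q,z in((f(222,287),108),(f(235,298),108),(f(172,254),100)):
    d=plane(T,[q],z)[0][:2]-[615,-24.8];print(np.degrees(np.arctan2(d[1],d[0])),np.hypot(*d))
c=plane(T,[f(*q) for q in((386,305),(457,372),(388,450),(317,378))],205)[:,:2]
e=np.diff(np.r_[c,c[:1]],axis=0);print(np.degrees(np.arctan2(e[:,1],e[:,0]))%90)
s=r.sense();d=np.array([614.8,-24.8])-s['eef_pos'][:2]
y=s['tcp_rot'][2];print(s['eef_pos'],np.degrees(y)%360,d@[np.cos(y),np.sin(y)]/25,d@[np.sin(y),-np.cos(y)]/25)
E
```

```text
48.29564922977994 71.87111985701938
48.25630280141889 65.82656037468908
49.25862411155822 94.18274724035331
[45.53222673 47.8059876  43.53171317 45.9947547 ]
[ 511.16957965 -145.7556132   264.63157225] 229.0330750658353 -6.370986655028979 0.042048279600719045
```

```bash

python3 -m inch '[[0,0,0,-0.796,0.005,0,0],[0,0,0,-0.796,0.005,0,0],[0,0,0,-0.796,0.005,0,0],[0,0,0,-0.796,0.005,0,0],[0,0,0,-0.796,0.005,0,0],[0,0,0,-0.796,0.005,0,0],[0,0,0,-0.796,0.005,0,0],[0,0,0,-0.796,0.005,0,0]]'
python3 -m inch '[[0,0,0.039,0,0,0,0],[0,0,0.039,0,0,0,0],[0,0,0.039,0,0,0,0],[0,0,0.039,0,0,0,0],[0,0,0.039,0,0,0,0],[0,0,0.039,0,0,0,0],[0,0,0.039,0,0,0,0],[0,0,0.039,0,0,0,0]]'
python3 -m inch '[[0,0,0.039,0,0,0,0],[0,0,0.039,0,0,0,0],[0,0,0.039,0,0,0,0],[0,0,0.039,0,0,0,0],[0,0,0.039,0,0,0,0],[0,0,0,0,0,0,0],[0,0,0,0,0,0,0]]'
```

```text
clock: 15.27
eef_pos: [613.7, -23.7, 261.3]
tcp_rot: [3.14, -0.001, -2.286]
contact_force: [-0.7, -0.3, 0.4]
opening: 1.0
grasp_force: 0.0
clock: 15.93
eef_pos: [613.1, -24.5, 261.2]
tcp_rot: [-3.141, -0.002, 3.011]
contact_force: [0.0, 0.5, -0.2]
opening: 1.001
grasp_force: 0.0
clock: 16.52
eef_pos: [613.2, -24.6, 261.7]
tcp_rot: [-3.141, -0.001, 2.408]
contact_force: [0.2, -0.4, -0.6]
opening: 0.997
grasp_force: 0.0
```

```bash

python3 -m inch '[[0,0,0,-0.048,0.043,0.4,0],[0,0,0,0,0,0.5,0],[0,0,0,0,0,0.5,0],[0,0,0,0,0,0.5,0],[0,0,0,0,0,0.5,0],[0,0,0,0,0,0.38,0],[0,0,0,0,0,0,0],[0,0,0,0,0,0,0]]'
python3 -m inch '[[0,0,0,0,0,0,1],[0,0,0,0,0,0,1],[0,0,0,0,0,0,1],[0,0,0,0,0,0,1],[0,0,0,0,0,0,1],[0,0,0,0,0,0,1],[0,0,0,0,0,0,1],[0,0,0,0,0,0,1]]' 60
python3 -c "from rig import r;s=r.sense();print(s['wrist_torque'])"
```

```text
clock: 17.18
eef_pos: [615.0, -24.7, 192.4]
tcp_rot: [-3.141, -0.001, 2.405]
contact_force: [0.3, 0.2, 0.9]
opening: 1.001
grasp_force: 0.0
clock: 17.85
eef_pos: [615.8, -24.4, 194.1]
tcp_rot: [3.14, 0.001, 2.404]
contact_force: [0.6, 1.5, 5.9]
opening: 0.414
grasp_force: 60.4
[ 0.24609743  0.16800632 -0.15456121]
```

```bash

python3 -m inch '[[0,0,0.03,0,0,0,1],[0,0,0.03,0,0,0,1],[0,0,0.03,0,0,0,1],[0,0,0.03,0,0,0,1],[0,0,0.03,0,0,0,1],[0,0,0.03,0,0,0,1],[0,0,0.03,0,0,0,1],[0,0,0.03,0,0,0,1]]'
python3 -m inch '[[0,0,0.03,0,0,0,1],[0,0,0.03,0,0,0,1],[0,0,0.03,0,0,0,1],[0,0,0.03,0,0,0,1],[0,0,0.03,0,0,0,1],[0,0,0.03,0,0,0,1],[0,0,0.03,0,0,0,1],[0,0,0.03,0,0,0,1]]'
python3 -c "from rig import r;s=r.sense();print(s['wrist_torque'])"
python3 -m inch '[[0,0,0.03,0,0,0,1],[0,0,0.03,0,0,0,1],[0,0,0.03,0,0,0,1],[0,0,0.03,0,0,0,1],[0,0,0.03,0,0,0,1],[0,0,0.02,0,0,0,1],[0,0,0.01,0,0,0,1]]'
python3 -c "from rig import r;s=r.sense();print(s['wrist_torque'])"
```

```text
clock: 18.52
eef_pos: [616.6, -24.0, 194.1]
tcp_rot: [3.138, -0.0, 1.647]
contact_force: [4.2, 4.1, 2.3]
opening: 0.417
grasp_force: 60.0
clock: 19.18
eef_pos: [617.5, -24.3, 194.2]
tcp_rot: [3.138, -0.003, 0.893]
contact_force: [7.5, 2.0, -0.3]
opening: 0.416
grasp_force: 59.6
[ 0.40918674 -0.9097729   0.3032175 ]
clock: 19.77
eef_pos: [617.9, -24.8, 194.2]
tcp_rot: [3.139, -0.005, 0.328]
contact_force: [8.7, -0.2, -1.5]
opening: 0.411
grasp_force: 59.7
[ 0.07340769 -1.21234188  0.40556601]
```

```bash

python3 -m inch '[[0,0,0.01,0,0,0,1],[0,0,0.01,0,0,0,1],[0,0,0.01,0,0,0,1],[0,0,0,0,0,0,1]]'
python3 -c "from rig import r;s=r.sense();print(s['wrist_torque'])"
python3 -m inch '[[0,0,0.006,0,0,0,1],[0,0,0.006,0,0,0,1],[0,0,0,0,0,0,1]]'
python3 -c "from rig import r;s=r.sense();print(s['wrist_torque'])"
python3 -m inch '[[0,0,0.006,0,0,0,1],[0,0,0.006,0,0,0,1],[0,0,0,0,0,0,1]]'
python3 -c "from rig import r;s=r.sense();print(s['wrist_torque'])"
```

```text
clock: 20.1
eef_pos: [617.9, -24.9, 194.2]
tcp_rot: [3.14, -0.006, 0.235]
contact_force: [9.1, -0.5, -1.3]
opening: 0.411
grasp_force: 59.9
[ 0.02668803 -1.11352523 -0.11592407]
clock: 20.35
eef_pos: [618.0, -25.0, 194.2]
tcp_rot: [3.14, -0.006, 0.199]
contact_force: [8.6, -0.8, -0.9]
opening: 0.41
grasp_force: 59.9
[ 0.05803622 -1.1755242   0.00968775]
clock: 20.6
eef_pos: [618.0, -25.0, 194.2]
tcp_rot: [3.139, -0.006, 0.163]
contact_force: [9.4, -1.4, -1.7]
opening: 0.418
grasp_force: 59.8
[ 0.0034404  -1.26660008  1.01296286]
```

```bash

python3 -m inch '[[0,0,0.006,0,0,0,1],[0,0,0.006,0,0,0,1],[0,0,0,0,0,0,1]]'
python3 -c "from rig import r;s=r.sense();print(s['wrist_torque'])"
python3 -m inch '[[0,0,0.006,0,0,0,1],[0,0,0.006,0,0,0,1],[0,0,0,0,0,0,1]]'
python3 -c "from rig import r;s=r.sense();print(s['wrist_torque'])"
```

```text
clock: 20.85
eef_pos: [617.4, -25.1, 194.2]
tcp_rot: [3.139, -0.005, 0.126]
contact_force: [6.5, -1.9, 0.8]
opening: 0.419
grasp_force: 68.9
[-0.21218447 -0.92807262  1.46843415]
clock: 21.1
eef_pos: [617.0, -25.2, 194.3]
tcp_rot: [3.139, -0.004, 0.089]
contact_force: [4.4, -1.9, 3.7]
opening: 0.411
grasp_force: 91.5
[-0.39232143 -0.69065684  2.2427807 ]
```

The torque climbs to 2.2 N m while the grip twists on the block, so the knob is at its stop. Releasing, retreating and checking.

```bash

python3 -m inch '[[0,0,-0.006,0,0,0,1],[0,0,-0.006,0,0,0,1],[0,0,0,0,0,0,0],[0,0,0,0,0,0,0],[0,0,0,0,0,0,0],[0,0,0,0,0,0,0],[0,0,0,0,0,0,0],[0,0,0,0,0,0,0]]'
python3 -m inch '[[0,0,0,0,0,-0.5,0],[0,0,0,0,0,-0.5,0],[0,0,0,0,0,-0.5,0],[0,0,0,0,0,-0.5,0],[0,0,0,0,0,-0.5,0],[0,0,0,0,0,-0.5,0],[0,0,0,0,0,-0.5,0],[0,0,0,0,0,0,0]]'
python3 -m inch '[[0,0,0,0,-0.8,0,0],[0,0,0,-0,-0.8,0,0],[0,0,0,0,-0.8,0,0],[0,0,0,0,-0.8,0,0],[0,0,0,0,-0.8,0,0],[0,0,0,0,-0.8,0,0],[0,0,0,0,-0.8,0,0],[0,0,0,0,-0.8,0,0]]'
```

```text
clock: 21.77
eef_pos: [615.1, -24.6, 193.2]
tcp_rot: [-3.141, 0.0, 0.124]
contact_force: [-0.8, -0.0, -0.5]
opening: 0.998
grasp_force: 0.0
clock: 22.43
eef_pos: [616.7, -24.7, 284.3]
tcp_rot: [3.141, -0.005, 0.124]
contact_force: [0.2, 0.2, -0.1]
opening: 1.001
grasp_force: 0.0
clock: 23.1
eef_pos: [595.1, 135.0, 280.4]
tcp_rot: [3.142, 0.001, 0.124]
contact_force: [-0.6, 0.3, 0.3]
opening: 0.999
grasp_force: 0.0
```

```bash
python3 -m inch '[[0,0,0,0,-0.8,0,0],[0,0,0,0,-0.8,0,0],[0,0,0,0,-0.8,0,0],[0,0,0,0,-0.8,0,0],[0,0,0,0,-0.5,0,0],[0,0,0,0,0,0,0]]'
sed -i 's/e.png/g.png/' m.py; python3 m.py
```

```text
clock: 23.6
eef_pos: [583.6, 228.0, 280.4]
tcp_rot: [-3.141, 0.001, 0.126]
contact_force: [0.1, -0.3, -0.6]
opening: 1.003
grasp_force: 0.0
knob rect ((614.32421875, -24.104198455810547), (34.88928985595703, 35.2015380859375), 10.597420692443848)
[2139, 1679, 2748, 2289, 2288, 2909, 1535, 3364, 2302, 2309, 3690, 2652, 3986, 3487, 1385, 1999, 2293, 2757, 4145] -30
```

View pics/g.png

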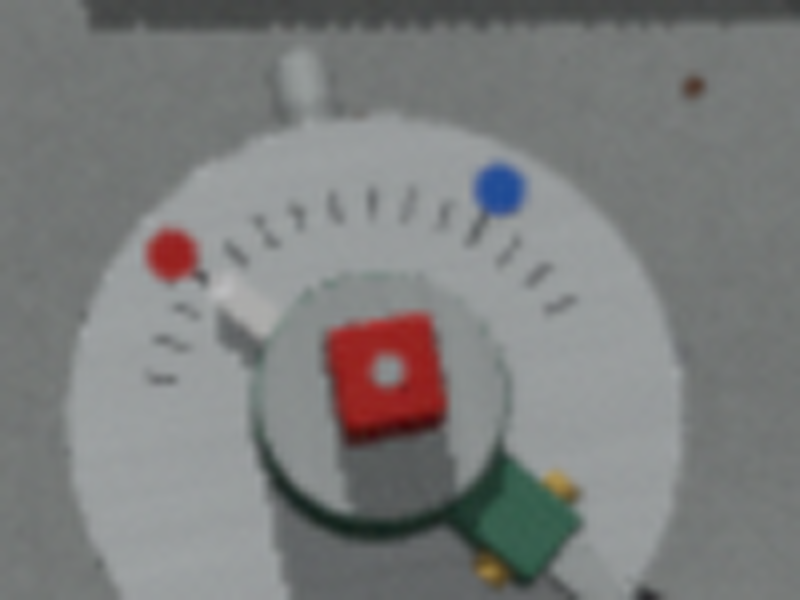

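The pointer tip (222,287) still lines up with the red dot (172,254). The knob's sides now sit at about 10°, slightly tighter than their starting 13°. The arm is clear, so I am handing in.

```bash
python3 -c "
from rig import r;print(r.sign_off())"
```

```text
the job is handed in; nothing more can be done
None
```

The job is handed in: I loosened the knob by about 2.2 rad, swung the pointer to within about 1° of the red dot's centre, and screwed the knob back to its stop; nothing else on the slab was touched, as far as the forces and pictures show.

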